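# Tighten the wing nut of the phone clip stand

## Task

Tighten the loose wing nut on the foot of the phone clip stand: push its wings round clockwise, seen from above, with a fingertip, stroke after stroke, until the nut is screwed fully down and comes to its stop. Do not pinch the nut or force it hard against the stop, leave the tin, the glass cube and the two game cartridges where they are, and finish with the hand clear.

Things in the scene. Friction and masses are not known exactly. Their poses are not given: they have to be found in the camera images.
- clip_stand: Black phone clip stand, fixed to the shelf. Origin on the nut's vertical axis at shelf level; z up, x from the nut to the clip. Foot plate 16 mm thick, x -55 to 110 mm, y +-52 mm. The clip's back is a wall 78 mm wide (y), x 43 to 55 mm, 74 mm high; spring jaw behind it, to x 97 mm. The wall stops a finger from circling the nut on that side; elsewhere the way round is free.
- nut_axis (a point): Fixed point on the nut's vertical axis, 34 mm above the shelf, axes as the stand's. The threaded stud here is 8 mm thick and ends 54 mm above the shelf.
- wing_nut (a joint): Turn of the steel wing nut, rad; grows as it is turned clockwise seen from above (tightened), to its stop at 7.0, where a rubber washer gives some mm at the wings before it is firm (about 10 N after 3 mm). The wings point at 90 degrees minus this angle in the stand's xy frame, and opposite. Friction about 0.02 N m (under 1 N at a wing's tip); sinks 0.9 mm per rad; stays where it is left.
- wing_rear: The wings reach 36 mm from the axis and are 10 mm thick: this is the 5 mm half that a finger meets when pushing clockwise. Origin on the axis at the nut's underside, 28.5 mm above the shelf at joint 0 and 22 mm at the stop. The outer wings (18 to 36 mm from the axis) stand 3 to 23 mm above it, the inner 2 to 16 mm.
- wing_lead: The other 5 mm half of the wings, 3 mm lower at the top, that a finger would meet when pushing anticlockwise. Origin as wing_rear.
- tin: Bystander: round steel bottle cap tin, 71 mm across, 42 mm high, loose. Origin at the centre of its underside.
- glass_cube: Bystander: translucent blue glass cube, 45 mm, loose. Origin at the centre of its underside.
- cartridge_low: Bystander: lower of two stacked grey game cartridges, 96 x 70 x 17 mm, loose. Origin at the centre of its underside.
- cartridge_top: Bystander: upper cartridge, same size, lying on the lower one. Origin at the centre of its underside.
Not all that is in view belongs to the job. What is meant by the clip_stand is not orange or red, and is the smaller of those in its own colour.

How it is judged:
By the outcome, as a careful person would: the job done as asked, in the order asked, and still so for the second after the job is handed in, with the robot touching nothing.
It also fails if it takes over 61 s, if anything falls off the work surface, if the arm or the gripper's body presses on something with over 40 N, if the wrist force passes 120 N, or if a joint passes its speed limit or range.

## Robot

A 6-joint arm with a two-finger parallel gripper is mounted at the origin on the work surface. World frame = base frame: x ahead of the robot, y to its left, z up, the work surface at z = 0. Lengths are in m, angles in rad, forces in N, time in s.
With the tool pointing down it reaches from about 0.3 to 0.775 m from the base axis. Payload 14.6 kg.
Tool frame: the origin (TCP) lies midway between the tips of the shut fingers; the grasp point (between the pads) lies 19 mm behind it; z points along the fingers, y is the direction in which the jaws open and shut (so a half turn about z gives the same grasp; the last joint's range is limited). The gripper opens to 94 mm and grips with 3 to 60 N. Pads are 16 mm wide; open, the fingers measure 119 mm over their backs; the gripper's body (75 mm by 177 mm) begins 78 mm behind the grasp point.
Start: joints at [-1.202, 0.3, 1.521, -0, 1.321, -0.067], TCP at [0.232, -0.499, 0.205] pointing down, gripper open.
Joint ranges: [-3.03, 3.03], [-0.79, 2.21], [0.23, 2.52], [-1.04, 4.18], [0, 3.07], [-2.55, 2.55]. Speed limits (rad/s): [2.22, 2.22, 2.57, 3.14, 3.14, 3.14].

## Interface

Orientations are given as a rotation vector (axis times angle).
In Python, from station import get_obs, read_camera, camera_model, job_done gives the robot as it stands.
- The arm moves only by the tool send_rows, never from a script. Its argument "deltas" is a list of rows, each a list of 5 numbers: the opening, from -1 (shut) to 1 (fully open), so that 0 is half open, then the shift along the tool's x, y, z in mm, then the turn about the tool's z in degrees. A call has 1 to 5 rows; each row is the pose to reach, as a shift and turn from the pose measured when the call began, along the tool's axes at that moment; what a row does not reach only later rows make up. A row lasts 1/8 s, in which the tool goes at most 62.5 mm and 10.7 degrees, less where a joint would pass 70% of its speed; a pose out of reach is approached as far as the arm can. A call with a gripper value outside its range is refused whole. The fingers move at their own pace and stop on an object; "squeeze" is the grip in N (left out, the last holds). Time passes only in rows, so rows that repeat a pose let the fingers close. It gives the time, the measured TCP pose, the force and the opening at its end, in the units of the state.
- get_obs(): the state, without advancing time (a new reading comes with each control period).
- read_camera(name): name is "scene" or "top"; returns the picture (400x640x3 uint8, blue, green, red); there is no depth.
- camera_model(name): a dict with "mtx" (3x3 intrinsics, pixels), "k1" (the pictures are not rectified: a ray, as slopes to the right and down, at radius r is drawn at 1 + k1 r^2 times it, then the intrinsics apply), "xyz" and "attitude" of the camera in the world. Camera axes: x right, y up, looking along -z (the intrinsics and any distortion apply to the point x, -y, -z); pixel columns grow to the right and rows downward; lengths in m; the calibration is good to about 2 mm. A picture is of the moment at which its call begins. camera_model takes no time and is no camera call.
- job_done(): hands the job in, once; it reports no verdict.
The state is a dict: "time_s": time; "joints": joint angles; "qvel": joint speeds; "tau": joint torques, N m; "position": TCP position; "tool_rot": TCP orientation; "wrist_force": force on the tool from outside, world axes, zero at the start; "wrist_torque": the same for the moment, N m; "opening": opening from 0.0 (shut) to 1.0 (fully open).
Only numpy, scipy, OpenCV 4.12 (cv2) and the standard library are available. Lean on these libraries where they do the work, as an engineer would, in place of code of your own. Each camera call takes 0.05 s, during which the arm holds its last target. There are 200 camera calls.

## Working session

There is one attempt and no reset: what is moved stays moved. The work goes in short steps, Python scripts to look and compute and a tool call to move; the robot and the scene stay as the last step left them, time stands still between calls to the robot, and variables do not carry over. Pictures are saved under pics/ and viewed, about 8 in all and at most 12, crops included, and the job is handed in when it is done.

Besides the shell and the picture viewer there is one more tool, called after ">>>" as name(argument=value, ...), one argument or row to a line, values as JSON. send_rows: Moves the arm, as the interface text tells. Its arguments: {"type":"object","properties":{"deltas":{"type":"array"},"squeeze":{"type":"number"}},"required":["deltas"]}

```bash
ls; mkdir -p pics
python3 - <<'E'
from station import *
import cv2
o=get_obs();print(o)
for n in("scene","top"):
    print(n,camera_model(n)); cv2.imwrite(f"pics/{n}0.png",read_camera(n))
E
```

```text
pics
{'time_s': 0.0, 'joints': array([-1.20157440e+00,  3.00455732e-01,  1.52160708e+00,  4.62024419e-06,
        1.32071476e+00, -6.66038979e-02]), 'qvel': array([-0.00061081,  0.00027025, -0.00180101, -0.00087871,  0.00150393,
        0.00015331]), 'tau': array([ 5.67453590e-04, -5.31803262e+01, -3.52734876e+01,  7.08857970e-02,
        2.44101678e-02, -9.31749014e-05]), 'position': array([ 0.23208358, -0.49832896,  0.20488377]), 'tool_rot': array([-3.06615250e+00, -6.78933192e-01,  2.73500722e-04]), 'wrist_force': array([-0.26220201,  0.35408161, -0.26335117]), 'wrist_torque': array([ 0.00915546, -0.0614696 , -0.06052314]), 'opening': 0.9993485973882872}
scene {'mtx': array([[442.71961196,   0.        , 318.35410106],
       [  0.        , 442.71961196, 192.54085002],
       [  0.        ,   0.        ,   1.        ]]), 'k1': -0.06005768138779227, 'xyz': array([ 0.91102396, -0.70238901,  0.72278977]), 'attitude': array([0.8487761 , 0.20593702, 0.41347674])}
top {'mtx': array([[426.69059701,   0.        , 319.51318893],
       [  0.        , 426.69059701, 199.9659325 ],
       [  0.        ,   0.        ,   1.        ]]), 'k1': 0.04010035956410198, 'xyz': array([ 0.52316381, -0.02493388,  0.91814431]), 'attitude': array([ 0.07404146, -0.01581385, -1.57149193])}
```

View pics/top0.png

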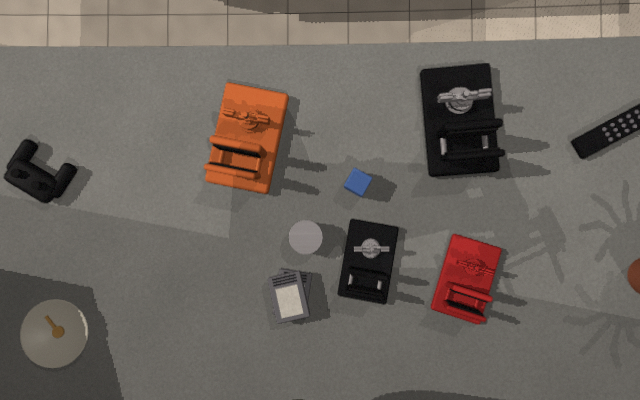

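View pics/scene0.png

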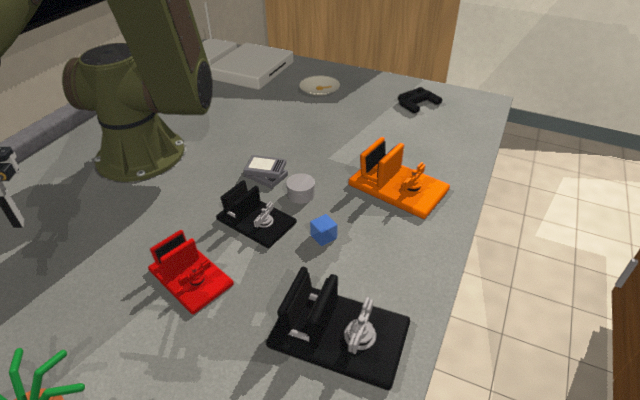

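Candidates: orange stand (top 246,137), red (468,278), large black (460,120), small black (368,262). The small black one fits (not orange or red, smaller of the two black). The tin is at (305,237), the cube at (358,182) and the cartridges at (290,298). I'll confirm it in an enlarged crop.

```bash
cat > h.py <<'E'
import numpy as np, cv2
from scipy.spatial.transform import Rotation as R
from station import *
def proj(n,P):
    m=camera_model(n);c=(np.atleast_2d(P)-m['xyz'])@R.from_rotvec(m['attitude']).as_matrix()
    s=np.c_[c[:,0],-c[:,1]]/-c[:,2:3]; s=s*(1+m['k1']*(s**2).sum(1,keepdims=True))
    K=m['mtx'];return s*[K[0,0],K[1,1]]+K[:2,2]
def unproj(n,uv,z):
    m=camera_model(n);K=m['mtx'];d=(np.atleast_2d(uv)-K[:2,2])/[K[0,0],K[1,1]]
    s=d.copy()
    for _ in range(20): s=d/(1+m['k1']*(s**2).sum(1,keepdims=True))
    r=np.c_[s[:,0],-s[:,1],-np.ones(len(s))]@R.from_rotvec(m['attitude']).as_matrix().T
    return m['xyz']+r*((z-m['xyz'][2])/r[:,2:3])
def stand(p,pts):  # p = x,y,yaw
    c,s=np.cos(p[2]),np.sin(p[2]);pts=np.atleast_2d(pts)
    return np.c_[p[0]+c*pts[:,0]-s*pts[:,1],p[1]+s*pts[:,0]+c*pts[:,1],pts[:,2]]
E
python3 - <<'E'
import cv2,numpy as np
from h import *
t=cv2.imread('pics/top0.png');s=cv2.imread('pics/scene0.png')
a=cv2.resize(t[210:310,325:415],None,fx=4.4,fy=4.4,interpolation=cv2.INTER_CUBIC)
b=cv2.resize(s[170:255,205:305],None,fx=4,fy=4,interpolation=cv2.INTER_CUBIC)
H=max(a.shape[0],b.shape[0]);o=np.zeros((H,a.shape[1]+b.shape[1],3),np.uint8)
o[:a.shape[0],:a.shape[1]]=a;o[:b.shape[0],a.shape[1]:]=b;cv2.imwrite('pics/crop1.png',o);print(a.shape,b.shape)
E
```

```text
(440, 396, 3) (340, 400, 3)
```

View pics/crop1.png

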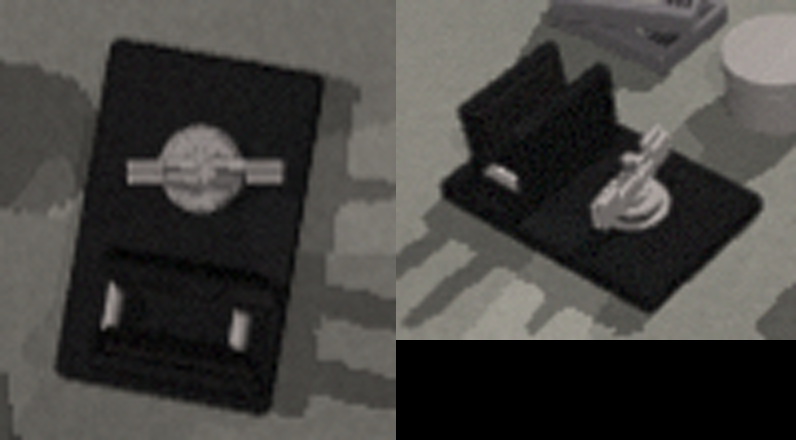

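The crop confirms the small black stand, with a steel nut whose wings run nearly level in the top image, crop (128,172) to (284,172). The plate corners are at crop (110,38), (325,75), (270,415) and (57,377).

Run:
```python
from h import *
from scipy.optimize import least_squares
g=lambda l:np.array(l)/4.4+[325,210]
uv=g([(110,38),(325,75),(270,415),(57,377)])
# camera up = +x world; stand x points down in image
C=np.array([[-55,-52,16],[-55,52,16],[110,52,16],[110,-52,16]])/1e3
f=lambda p:(proj('top',stand(p,C))-uv).ravel()
r=least_squares(f,[.5,-.1,np.pi]);p=r.x
print('stand',p,np.degrees(p[2]),r.fun.round(1))
sc=np.array([(443-396,195),(655-396,310),(760-396,203)])/4+[205,170]
print('scene check',proj('scene',stand(p,C)).round(1),sc)
w=unproj('top',g([(128,172),(284,172)]),.047);d=w[1]-w[0]
print('wings',w,np.hypot(*d[:2]),w.mean(0),'ang in stand',(np.degrees(np.arctan2(d[1],d[0])-p[2]))%180)
print('axis34 px',proj('top',stand(p,[0,0,.04]))); 
for n,u,z in(('tin',(305,237),.042),('cube',(358,182),.045),('cart',(290,298),.034)):
    q=unproj('top',[u],z)[0];d=q[:2]-p[:2];c,s=np.cos(p[2]),np.sin(p[2]);print(n,q,'in stand',c*d[0]+s*d[1],-s*d[0]+c*d[1])
np.save('p.npy',p)
```

```text
stand [ 0.47363161 -0.09790124  2.97454173] 170.42868685668168 [-0.  -0.6  0.3 -0.7  0.5  0.8 -0.7  0.5]
scene check [[297.5 217.1]
 [268.5 244.2]
 [214.7 214.8]
 [244.7 191.2]] [[216.75 218.75]
 [269.75 247.5 ]
 [296.   220.75]]
wings [[ 0.47326161 -0.06267974  0.047     ]
 [ 0.47347222 -0.13399028  0.047     ]] 0.071310854637475 [ 0.47336691 -0.09833501  0.047     ] ang in stand 99.7405253511418
axis34 px [[371.27291875 248.75787528]]
tin [0.49740945 0.03734763 0.042     ] in stand -0.0009583247225867092 -0.13731978704490477
cube [ 0.60987241 -0.0714553   0.045     ] in stand -0.12994695147769414 -0.048731242183692854
cart [0.37263156 0.06847028 0.034     ] in stand 0.12725750053833226 -0.1472617409974236
```

```bash
cat > plan.py <<'E'
# usage: plan.py wing_deg gap_mm z_mm [r_mm]: shift/turn from present pose to finger pose behind a wing at that angle (stand frame)
import sys; from h import *
p=np.load('p.npy')
def now():
    o=get_obs();M=R.from_rotvec(o['tool_rot']).as_matrix();return o,M
def target(w,gap,z,r=30):
    a=np.radians(w)+p[2];u=np.array([np.cos(a),np.sin(a)]);n=np.array([-u[1],u[0]])
    return np.r_[p[:2]+(r*u+(13+gap)*n)/1e3,z/1e3],np.degrees(a)
if __name__=='__main__':
    w,gap,z=map(float,sys.argv[1:4]);r=float(sys.argv[4]) if len(sys.argv)>4 else 30
    o,M=now();t,hd=target(w,gap,z,r)
    d=M.T@(t-o['position'])*1e3;h=np.degrees(np.arctan2(M[1,1],M[0,1]))
    c,s=np.cos(p[2]),np.sin(p[2]);e=o['position'][:2]-p[:2]
    print('target',t.round(3),'shift',d.round(1),'turn',round((h-hd+180)%360-180,1),'| t',round(o['time_s'],2),'q6',np.degrees(o['joints'][5]).round(),'F',o['wrist_force'].round(1),'open',round(o['opening'],3),'pos in stand',(c*e[0]+s*e[1]).round(4),(c*e[1]-s*e[0]).round(4),'heading in stand',round((h-np.degrees(p[2]))%360,1))
E
python3 plan.py -80 6 205
```

```text
target [ 0.454 -0.068  0.205] shift [ 3.832e+02 -2.962e+02  3.000e-01] turn -155.5 | t 0.1 q6 -4.0 F [ 0.3 -0.2 -0.2] open 0.999 pos in stand 0.1716 0.435 heading in stand 124.5
```

>>> send_rows(
  deltas=[
    [-1,30,-23,0,-10],
    [-1,70,-54,0,-20],
    [-1,110,-85,0,-30],
    [-1,150,-116,0,-40],
    [-1,190,-147,0,-50],
  ],
  squeeze=20,
)

```text
time_s: 0.72
position: [0.3427, -0.2833, 0.205]
tool_rot: [-2.487, -1.918, -0.0]
wrist_force: [0.1, 0.1, -0.2]
opening: 0.503
```

```bash
python3 plan.py -80 6 205
```

```text
target [ 0.454 -0.068  0.205] shift [2.366e+02 5.340e+01 2.000e-01] turn -105.1 | t 0.72 q6 -30.0 F [ 0.1  0.1 -0.2] open 0.503 pos in stand 0.0983 0.2046 heading in stand 174.9
```

>>> send_rows(
  deltas=[
    [-1,45,10,0,-10],
    [-1,95,21,0,-20],
    [-1,145,32,0,-30],
    [-1,195,43,0,-40],
    [-1,236,53,0,-50],
  ],
)

```text
time_s: 1.35
position: [0.4543, -0.0667, 0.205]
tool_rot: [-1.434, -2.794, -0.001]
wrist_force: [0.5, -0.1, -0.0]
opening: 0.009
```

>>> send_rows(
  deltas=[
    [-1,0,0,0,-10.5],
    [-1,0,0,0,-21],
    [-1,0,0,0,-31.5],
    [-1,0,0,0,-42],
    [-1,0,0,0,-52],
  ],
)

```text
time_s: 1.98
position: [0.4542, -0.0667, 0.2048]
tool_rot: [-0.055, -3.14, -0.002]
wrist_force: [-0.0, -0.3, 0.1]
opening: 0.007
```

```bash
python3 plan.py -80 6 120;python3 plan.py -80 6 37
```

```text
target [ 0.454 -0.068  0.12 ] shift [-0.4 -1.5 84.8] turn -2.4 | t 1.98 q6 -101.0 F [-0.  -0.3  0.1] open 0.007 pos in stand 0.0244 -0.0276 heading in stand 277.6
target [ 0.454 -0.068  0.037] shift [ -0.5  -1.6 167.8] turn -2.4 | t 1.98 q6 -101.0 F [-0.  -0.3  0.1] open 0.007 pos in stand 0.0244 -0.0276 heading in stand 277.6
```

>>> send_rows(
  deltas=[
    [-1,0,-1.5,40,-2.4],
    [-1,0,-1.5,80,-2.4],
    [-1,0,-1.5,115,-2.4],
    [-1,0,-1.5,135,-2.4],
    [-1,0,-1.5,135,-2.4],
  ],
)

```text
time_s: 2.6
position: [0.4531, -0.0678, 0.0687]
tool_rot: [0.011, -3.137, -0.003]
wrist_force: [0.4, -1.1, 0.6]
opening: 0.003
```

```bash
python3 - <<'E'
from h import *
a=read_camera('top')[200:320,310:430];b=read_camera('scene')[150:260,190:310]
o=np.hstack([cv2.resize(a,(396,396),interpolation=2),cv2.resize(b,(396,396),interpolation=2)])
cv2.imwrite('pics/near.png',o)
E
python3 plan.py -80 6 37
```

```text
target [ 0.454 -0.068  0.037] shift [-0.2 -0.  33.4] turn -0.0 | t 2.7 q6 -104.0 F [-1.2 -0.1  0. ] open 0.005 pos in stand 0.0241 -0.0262 heading in stand 280.0
```

View pics/near.png

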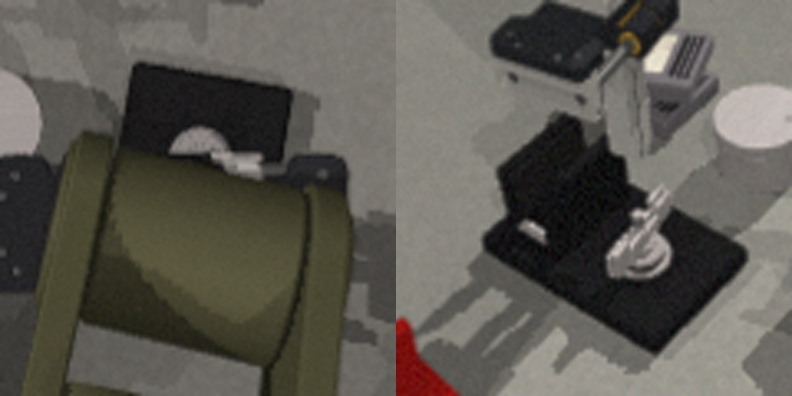

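The top crop shows the nut ahead of the arm with its wings unchanged. The scene crop shows the shut fingertip near (640,150), above and behind the near-wall wing, clear of the wall. Next I lower it.

>>> send_rows(
  deltas=[
    [-1,0,0,10,0],
    [-1,0,0,20,0],
    [-1,0,0,28,0],
    [-1,0,0,33,0],
    [-1,0,0,33,0],
  ],
)

```text
time_s: 3.32
position: [0.4541, -0.068, 0.0371]
tool_rot: [0.011, -3.14, -0.002]
wrist_force: [1.0, -0.2, -0.5]
opening: 0.008
```

```bash
python3 plan.py -80 -1 37
python3 - <<'E'
# one call's rows for an arc: pose at wing w -> w-10k, in start tool axes (tool y along wing, x = n or -n)
from plan import *
o,M=now();t0,h0=target(-80,-1,37)
for k in range(1,6):
    t,h=target(-80-10*k,-1,37);a=np.radians(h0);y=np.array([np.cos(a),np.sin(a),0]);z=np.array([0,0,-1]);x=np.cross(y,z)
    print(k,((t-t0)@x*1e3).round(1),((t-t0)@y*1e3).round(1))
E
```

```text
target [ 0.461 -0.068  0.037] shift [-7.4 -0.1  0.1] turn -0.0 | t 3.33 q6 -104.0 F [ 1.  -0.2 -0.5] open 0.008 pos in stand 0.0243 -0.0263 heading in stand 280.0
1 -5.4 1.6
2 -11.0 2.3
3 -16.6 2.0
4 -22.1 0.7
5 -27.3 -1.5
```

>>> send_rows(
  deltas=[
    [-1,-3,0,0,0],
    [-1,-6,0,0,0],
    [-1,-7.4,0,0,0],
    [-1,-10,1,0,0],
    [-1,-12.8,1.6,0,10],
  ],
)

```text
time_s: 3.95
position: [0.4669, -0.0662, 0.0371]
tool_rot: [-0.268, -3.128, -0.002]
wrist_force: [-0.5, 1.3, 0.2]
opening: 0.008
```

```bash
python3 plan.py -90 -1 37; python3 plan.py -90 0 37|cut -c1-90
```

```text
target [ 0.467 -0.066  0.037] shift [ 0.1 -0.2  0.1] turn -0.2 | t 3.95 q6 -93.0 F [-0.5  1.3  0.2] open 0.008 pos in stand 0.0119 -0.0302 heading in stand 269.8
target [ 0.466 -0.066  0.037] shift [ 1.1 -0.2  0.1] turn -0.2 | t 3.95 q6 -93.0 F [-0.5
```

Tracking is exact, so I do 50° of arc and then check by picture that the nut follows.

>>> send_rows(
  deltas=[
    [-1,-5.4,1.6,0,10],
    [-1,-11,2.3,0,20],
    [-1,-16.6,2,0,30],
    [-1,-22.1,0.7,0,40],
    [-1,-27.3,-1.5,0,50],
  ],
)

```text
time_s: 4.58
position: [0.4938, -0.0721, 0.0369]
tool_rot: [-1.572, -2.717, -0.001]
wrist_force: [0.3, 1.6, 0.3]
opening: 0.006
```

```bash
python3 - <<'E'
from h import *
a=read_camera('top')[200:320,310:430];b=read_camera('scene')[150:260,190:310]
o=np.hstack([cv2.resize(a,(396,396),interpolation=2),cv2.resize(b,(396,396),interpolation=2)])
cv2.imwrite('pics/push.png',o)
E
python3 plan.py -140 -1 37
```

```text
target [ 0.493 -0.072  0.037] shift [ 0.2 -0.5 -0.1] turn -0.3 | t 4.67 q6 -43.0 F [ 0.9  0.1 -0.6] open 0.007 pos in stand -0.0157 -0.0286 heading in stand 219.7
```

View pics/push.png

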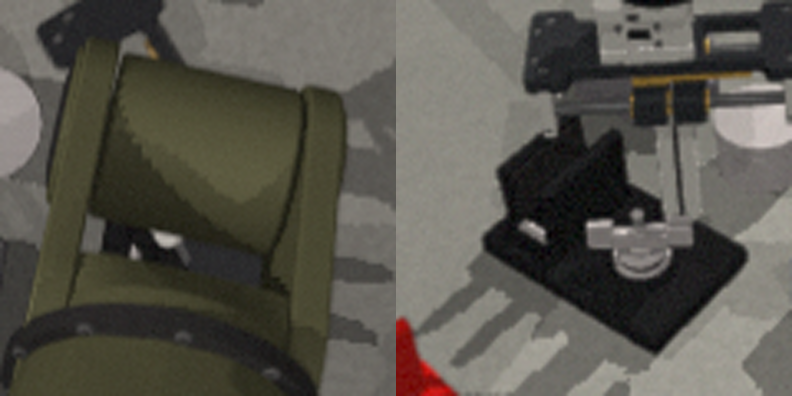

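The scene crop shows the wing turned to a level line, (590,232) to (690,232), with the finger behind its right end, so the nut follows. I continue.

>>> send_rows(
  deltas=[
    [-1,-5.2,1.2,0,10],
    [-1,-10.8,1.8,0,20],
    [-1,-16.4,1.5,0,30],
    [-1,-21.9,0.2,0,40],
    [-1,-27.1,-2,0,50],
  ],
)

```text
time_s: 5.3
position: [0.5059, -0.0967, 0.0369]
tool_rot: [-2.571, -1.802, -0.0]
wrist_force: [0.6, 1.4, -0.2]
opening: 0.004
```

```bash
python3 plan.py -190 -1 37
```

```text
target [ 0.506 -0.097  0.037] shift [ 0.1  0.  -0.1] turn -0.4 | t 5.3 q6 5.0 F [ 0.6  1.4 -0.2] open 0.004 pos in stand -0.0316 -0.0066 heading in stand 169.6
```

>>> send_rows(
  deltas=[
    [-1,-5.4,1.6,0,10],
    [-1,-11,2.3,0,20],
    [-1,-16.6,2,0,30],
    [-1,-22.1,0.7,0,40],
    [-1,-27.3,-1.7,0,50],
  ],
)

```text
time_s: 5.92
position: [0.495, -0.1218, 0.0369]
tool_rot: [-3.092, -0.545, 0.0]
wrist_force: [2.1, 0.9, -0.7]
opening: 0.007
```

```bash
python3 plan.py -240 -1 37
```

```text
target [ 0.495 -0.122  0.037] shift [ 0.3  0.1 -0.1] turn -0.4 | t 5.92 q6 52.0 F [ 2.1  0.9 -0.7] open 0.007 pos in stand -0.0251 0.02 heading in stand 119.6
```

>>> send_rows(
  deltas=[
    [-1,-5.4,1.6,0,10],
    [-1,-11,2.3,0,20],
    [-1,-16.6,2,0,30],
    [-1,-22.1,0.7,0,40],
    [-1,-27.3,-1.7,0,50],
  ],
)

```text
time_s: 6.55
position: [0.4688, -0.1296, 0.0371]
tool_rot: [-3.033, 0.815, 0.0]
wrist_force: [2.2, 0.1, -0.5]
opening: 0.005
```

```bash
python3 plan.py -290 -1 37
python3 - <<'E'
from plan import *
o,M=now();t0,h0=target(-290,-1,37)
for k in (3,6,9,12,15,18,21,24,27,30):
    t,h=target(-290-k,-1,37);a=np.radians(h0);y=np.array([np.cos(a),np.sin(a),0]);z=np.array([0,0,-1]);x=np.cross(y,z)
    print(k,((t-t0)@x*1e3).round(1),((t-t0)@y*1e3).round(1))
E
```

```text
target [ 0.469 -0.13   0.037] shift [0.5 0.1 0.1] turn -0.5 | t 6.55 q6 100.0 F [ 2.2  0.1 -0.5] open 0.005 pos in stand -0.0005 0.0321 heading in stand 69.5
3 -1.6 0.6
6 -3.2 1.1
9 -4.8 1.5
12 -6.5 1.8
15 -8.2 2.1
18 -9.9 2.2
21 -11.5 2.3
24 -13.2 2.3
27 -14.9 2.2
30 -16.6 2.0
```

>>> send_rows(
  deltas=[
    [-1,-1.6,0.6,0,3],
    [-1,-3.2,1.1,0,6],
    [-1,-4.8,1.5,0,9],
    [-1,-6.5,1.8,0,12],
    [-1,-6.5,1.8,0,12],
  ],
)

```text
time_s: 7.18
position: [0.4626, -0.128, 0.0373]
tool_rot: [-2.933, 1.122, -0.002]
wrist_force: [2.1, -1.7, -0.2]
opening: 0.005
```

```bash
python3 plan.py -302 -1 37
```

```text
target [ 0.463 -0.128  0.037] shift [0.3 0.2 0.3] turn -0.3 | t 7.17 q6 112.0 F [ 2.1 -1.7 -0.2] open 0.005 pos in stand 0.0059 0.0315 heading in stand 57.7
```

>>> send_rows(
  deltas=[
    [-1,-1.1,0.4,0,2],
    [-1,-2.1,0.8,0,4],
    [-1,-3.2,1.1,0,6],
    [-1,-3.2,1.1,0,6],
  ],
)

```text
time_s: 7.68
position: [0.4602, -0.1271, 0.0375]
tool_rot: [-2.87, 1.275, -0.005]
wrist_force: [6.2, -5.0, -2.9]
opening: 0.007
```

```bash
python3 plan.py -308 -1 37
```

```text
target [ 0.46  -0.127  0.037] shift [-0.5  0.3  0.5] turn -0.3 | t 7.67 q6 118.0 F [ 6.2 -5.  -2.9] open 0.007 pos in stand 0.0084 0.0311 heading in stand 51.7
```

Force rose to about 8 N at the predicted stop angle (wing about 49–51° in the stand frame), so the washer is compressed. I back off and lift clear.

>>> send_rows(
  deltas=[
    [-1,2,0,0,0],
    [-1,6,1,0,0],
    [-1,10,2,0,0],
    [-1,10,2,-20,0],
    [-1,10,2,-60,0],
  ],
)

```text
time_s: 8.3
position: [0.4642, -0.1357, 0.0971]
tool_rot: [-2.87, 1.275, 0.001]
wrist_force: [0.5, 0.2, 0.9]
opening: 0.005
```

>>> send_rows(
  deltas=[
    [-1,0,0,-50,0],
    [-1,20,20,-80,-10],
    [-1,60,40,-80,-20],
    [-1,110,60,-80,-30],
    [-1,150,80,-80,-40],
  ],
)

```text
time_s: 8.93
position: [0.5057, -0.3025, 0.1767]
tool_rot: [-3.133, 0.208, 0.001]
wrist_force: [0.6, 0.7, 0.8]
opening: 0.006
```

```bash
python3 - <<'E'
from h import *
t=read_camera('top');cv2.imwrite('pics/t1.png',t);a=t[200:320,310:430];s=read_camera('scene');b=s[150:260,190:310]
o=np.hstack([cv2.resize(a,(396,396),interpolation=2),cv2.resize(b,(396,396),interpolation=2)])
cv2.imwrite('pics/after.png',o)
E
python3 plan.py 49 0 37
```

```text
target [ 0.459 -0.127  0.037] shift [ -69.9 -168.9  139.3] turn 42.8 | t 9.03 q6 63.0 F [-0.9  1.2 -0.9] open 0.007 pos in stand -0.0655 0.1979 heading in stand 91.8
```

View pics/after.png

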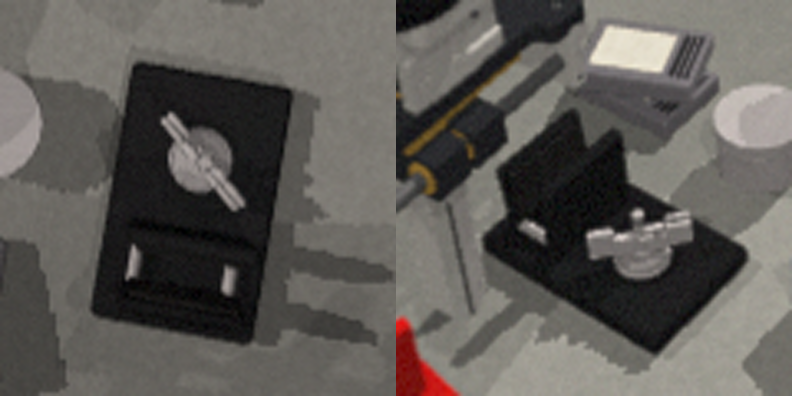

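In the top crop the wings run from (168,118) to (240,206), which is 48.9° in the stand frame. The stop predicts 49°. The bystanders look unmoved. The wings look the same half a turn earlier, so I'll confirm the stop independently with a gentle push on the opposite wing.

```bash
python3 plan.py -131 6 120
```

```text
target [ 0.485 -0.064  0.12 ] shift [ -52.7 -234.8   56.3] turn -137.2 | t 9.03 q6 63.0 F [-0.9  1.2 -0.9] open 0.007 pos in stand -0.0655 0.1979 heading in stand 91.8
```

>>> send_rows(
  deltas=[
    [-1,-10,-45,0,-10],
    [-1,-20,-90,0,-20],
    [-1,-31,-138,10,-30],
    [-1,-42,-190,25,-40],
    [-1,-52.7,-234.8,40,-50],
  ],
)

```text
time_s: 9.65
position: [0.484, -0.062, 0.136]
tool_rot: [-2.926, -1.138, 0.001]
wrist_force: [-0.3, -0.1, 0.8]
opening: 0.005
```

>>> send_rows(
  deltas=[
    [-1,0,0,0,-10],
    [-1,0,0,0,-20],
    [-1,0,0,0,-30],
    [-1,0,0,0,-40],
    [-1,0,0,0,-50],
  ],
)

```text
time_s: 10.28
position: [0.4836, -0.0616, 0.1359]
tool_rot: [-2.165, -2.273, -0.0]
wrist_force: [-0.4, 0.7, -0.5]
opening: 0.003
```

>>> send_rows(
  deltas=[
    [-1,0,0,0,-10],
    [-1,0,0,0,-20],
    [-1,0,0,0,-30],
    [-1,0,0,0,-37.2],
    [-1,0,0,0,-37.2],
  ],
)

```text
time_s: 10.9
position: [0.4832, -0.0613, 0.1359]
tool_rot: [-1.329, -2.843, -0.002]
wrist_force: [-0.3, -0.4, 1.1]
opening: 0.004
```

```bash
python3 plan.py -131 6 37
```

```text
target [ 0.485 -0.064  0.037] shift [-3.4 -0.7 98.9] turn 0.5 | t 10.9 q6 -52.0 F [-0.3 -0.4  1.1] open 0.004 pos in stand -0.0034 -0.0377 heading in stand 229.5
```

>>> send_rows(
  deltas=[
    [-1,-3.4,-0.7,35,0],
    [-1,-3.4,-0.7,65,0],
    [-1,-3.4,-0.7,85,0],
    [-1,-3.4,-0.7,99,0.5],
    [-1,-3.4,-0.7,99,0.5],
  ],
)

```text
time_s: 11.52
position: [0.4843, -0.064, 0.0364]
tool_rot: [-1.344, -2.835, -0.001]
wrist_force: [0.5, -0.2, -0.0]
opening: 0.003
```

>>> send_rows(
  deltas=[
    [-1,-2,0,0,0],
    [-1,-4,0,0,0],
    [-1,-5,0,0,0],
    [-1,-6,0,0,0],
    [-1,-6,0,0,0],
  ],
)

```text
time_s: 12.15
position: [0.4881, -0.0687, 0.0364]
tool_rot: [-1.344, -2.835, -0.001]
wrist_force: [-0.0, -0.3, 0.6]
opening: 0.008
```

```bash
python3 plan.py -131 -1 37
```

```text
target [ 0.489 -0.07   0.037] shift [-1.4  0.3 -0.6] turn -0.2 | t 12.15 q6 -52.0 F [-0.  -0.3  0.6] open 0.008 pos in stand -0.0094 -0.0312 heading in stand 228.8
```

Not in contact yet. I push a little further in small steps.

>>> send_rows(
  deltas=[
    [-1,-0.7,0,0,0],
    [-1,-1.3,0,0,0],
    [-1,-2,0,0,0],
    [-1,-2,0,0,0],
  ],
)

```text
time_s: 12.65
position: [0.4892, -0.07, 0.0363]
tool_rot: [-1.344, -2.835, -0.001]
wrist_force: [-1.3, 5.2, 1.5]
opening: 0.006
```

```bash
python3 plan.py -131 -1 37
```

```text
target [ 0.489 -0.07   0.037] shift [ 0.3  0.2 -0.7] turn -0.2 | t 12.65 q6 -52.0 F [-1.3  5.2  1.5] open 0.006 pos in stand -0.0107 -0.0301 heading in stand 228.8
```

The opposite wing also resists, with about 5 N within 2 mm against under 1 N of friction. That confirms the stop, so I back off and clear the hand.

>>> send_rows(
  deltas=[
    [-1,3,0,0,0],
    [-1,8,0,0,0],
    [-1,8,0,-30,0],
    [-1,8,0,-80,0],
    [-1,8,0,-130,0],
  ],
)

```text
time_s: 13.28
position: [0.4843, -0.0641, 0.1678]
tool_rot: [-1.344, -2.835, -0.001]
wrist_force: [0.9, -0.1, -0.6]
opening: 0.005
```

Run:
```python
from plan import *
o,M=now();print((M.T@(np.array([.4,-.34,.17])-o['position'])*1e3).round())
```

```text
[-160. -240.   -3.]
```

>>> send_rows(
  deltas=[
    [-1,-28,-42,0,0],
    [-1,-60,-90,0,0],
    [-1,-92,-138,0,0],
    [-1,-126,-190,0,0],
    [-1,-160,-240,0,0],
  ],
)

```text
time_s: 13.9
position: [0.3988, -0.3417, 0.1677]
tool_rot: [-1.344, -2.835, -0.0]
wrist_force: [1.5, 0.2, 0.6]
opening: 0.006
```

>>> send_rows(
  deltas=[
    [-1,0,0,0,0],
    [-1,0,0,0,0],
  ],
)

```text
time_s: 14.15
position: [0.3988, -0.3412, 0.1675]
tool_rot: [-1.345, -2.835, -0.0]
wrist_force: [0.4, -0.7, 0.1]
opening: 0.005
```

Run:
```python
from h import *
t=read_camera('top');cv2.imwrite('pics/final.png',t)
t0=cv2.imread('pics/top0.png')
print([np.abs(t[a:b,c:d].astype(int)-t0[a:b,c:d]).mean().round(1) for a,b,c,d in((218,256,286,324),(166,198,342,374),(266,326,264,314))])
a=cv2.resize(t[160:330,260:420],(565,600),interpolation=2);cv2.imwrite('pics/finalc.png',a)
o=get_obs();print(o['time_s'],o['position'],o['wrist_force'])
```

```text
[np.float64(3.2), np.float64(1.9), np.float64(1.6)]
14.2 [ 0.39910014 -0.34076843  0.16767459] [-0.03787787  0.27285687 -0.03724813]
```

View pics/finalc.png

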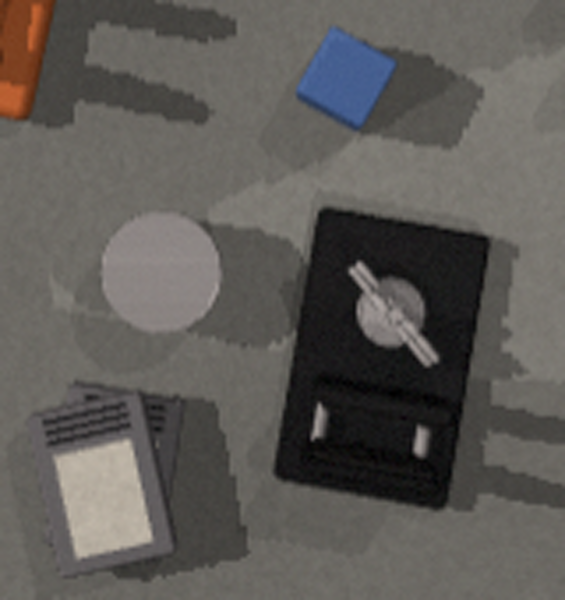

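The wings run from crop (355,265) to (433,362), about 48–49° in the stand frame. The tin, cube and cartridges are unmoved and the hand is clear.

```bash
python3 -c "
from station import *
print(job_done())"
```

```text
the job is handed in; nothing more can be done
None
```

The wing nut on the small black stand is screwed down to its stop, and the job is handed in, at about 14 s of the 61 s allowed. I turned it about 230° clockwise with the shut fingertip in one long stroke. The wings were already close to half a turn in when I started.

- **Stop:** resistance rose to about 8 N at the angle where the stop was expected. As a check, a light push on the opposite wing met about 5 N within 2 mm, against under 1 N of friction.
- **Final angle:** the last picture puts the wings at 48–49° in the stand's frame; the stop is at 49°.
- **Bystanders and hand:** the tin, glass cube and cartridges look unmoved in before-and-after pictures. The hand is well clear, with no force beyond sensor noise.
- **Disagreement:** the scene camera placed the plate's corners about 3 pixels away from where the top camera did. I worked from the top camera, and the contacts came where it predicted.

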